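# Twist the dip cup home in its sprung holder

## Robot

A 6-joint arm with a two-finger parallel gripper is mounted at the origin on a cart in front of the work surface, level with it; the furniture and walls round the work are solid. World frame = base frame: x ahead of the robot, y to its left, z up, the work surface at z = 0. Lengths are in m, angles in rad, forces in N, time in s.
With the tool pointing down it reaches from about 0.275 to 0.875 m from the base axis. Payload 12.5 kg.
Tool frame: the origin (TCP) lies midway between the tips of the shut fingers; the grasp point (between the pads) lies 19 mm behind it; z points along the fingers, y is the line along which they close (so a half turn about z gives the same grasp; the last joint's range is limited). The gripper opens to 85 mm and grips with 20 to 120 N. Pads are 22 mm wide; open, the fingers measure 114 mm over their backs; the gripper's body (76 mm by 85 mm) begins 54 mm behind the grasp point. The pads swing forward as they close: fully open they stand 13 mm farther back than shut.
Start: joints at [-1.342, 0.351, 1.652, -0, 1.139, -0.085], TCP at [0.17, -0.523, 0.231] pointing down, gripper open.
Joint ranges: [-2.75, 2.75], [-0.79, 2.1], [0.01, 2.65], [-1.57, 4.71], [0.07, 3.14], [-2.87, 2.87]. Speed limits (rad/s): [2.22, 2.22, 2.79, 3.14, 3.14, 3.14].

## Interface

Orientations are given as a rotation vector (axis times angle).
In Python, from workcell import robot gives the robot as it stands.
- The arm moves only by the shell command python3 -m pendant 'ROWS' [FORCE]. ROWS is JSON, one flat list of numbers, 5 for each row, row after row: the shift along the world's x, y, z in cm, then the turn about the world's z in degrees, then the finger opening in cm, from 0 to 8.54. A call has 1 to 10 rows; each row shifts and turns the commanded pose from where the row before left it; what a row does not reach is not made up. A row lasts 1/10 s, in which the tool goes at most 50 mm and 8.59 degrees, less where a joint would pass 70% of its speed; a pose out of reach is approached as far as the arm can. A call with a gripper value outside its range is refused whole. The fingers move at their own pace and stop on an object; FORCE is the grip in N (left out, the last holds). Time passes only in rows, so rows that do not move let the fingers close. It gives the time, the measured TCP pose, the force, the opening and the grip force at its end, in the units of the state.
- robot.sense(): the state, without advancing time (a new reading comes with each control period).
- robot.camera(name): name is "scene" or "top" or "wrist"; returns (picture, depth): 384x512x3 uint8, blue, green, red; 384x512 float32, m along the optical axis (not along the pixel's ray), 0 where there is no reading.
- robot.calibration(name): a dict with "fx", "fy", "cx", "cy" (pixels), "k1" (the pictures are not rectified: a ray, as slopes to the right and down, at radius r is drawn at 1 + k1 r^2 times it, then the intrinsics apply), "R" (3x3) and "t" (3): a world point X has camera coordinates R X + t; the wrist camera has in their place "hand_eye" (4x4, takes a point from camera to tool coordinates, whose origin is the TCP and whose axes are the flange's). Camera axes: x right, y down, z forward; pixel columns grow to the right and rows downward; lengths in m; the calibration is good to about 2 mm. A picture is of the moment at which its call begins: read the wrist's pose just before it. calibration takes no time and is no camera call.
- robot.close_job(): hands the job in; it is judged then, once.
The state is a dict: "time_s": time; "joint_pos": joint angles; "joint_velocities": joint speeds; "effort": joint torques, N m; "tool_pos": TCP position; "ee_rot": TCP orientation; "force": force on the tool from outside, world axes, zero at the start; "wrist_torque": the same for the moment, N m; "finger_gap": finger opening in m; "grip_force": force on a finger pad.
Only numpy, scipy, OpenCV 4.12 (cv2) and the standard library are available. Lean on these libraries where they do the work, as an engineer would, in place of code of your own. Each camera call takes 0.05 s, during which the arm holds its last target. There are 200 camera calls.

## Task

Take the metal dip cup off the sloping drain rest and stand it upright in its sprung holder, then twist it down with a light press until it sits fully home on the holder's floor: pushed down too hard, as a straight shove without turning would need, the holder overloads its soft spring foot. Let go and swing the red keeper all the way over the cup to its stop; leave the oil bottle, wax jar and roll of tape where they stand.

Things in the scene. Friction and masses are not known exactly. Their poses are not given: they have to be found in the camera images.
- cup: open round dip cup, grey metal with a thin brass band, loose, 150 g: 44 mm outer diameter, 80 mm tall, foot tapering over the lowest 14 mm to 37 mm at the bottom. Origin: centre of its underside; z: its axis, toward the open mouth. Starts on the drain rest with its mouth leaning 28 degrees from vertical toward the rest's -x side.
- drain_rest: fixed wooden drain rest, 105 x 92 mm foot, sloping plate tipped 28 degrees (low side at its -x, roughly toward the robot; plate centre 50 mm above the bench) with a fence 20 mm high around the low half of the cup's foot. Origin: centre of the foot's underside, z up. The upper 55 mm of the cup is free for the fingers, best closing along the rest's y.
- holder_seat (a point): centre of the floor of the holder, z up, x and y as those of holder_base; 32 mm above the bench at rest. The holder is a round dark steel pot with a red line at its foot: 74 mm outer, 50 mm inner diameter, wall top 28 mm above this floor. The cup is home when its underside lies on this floor, centred.
- holder_base: fixed green base plate under the holder and the keeper's pillar, 165 x 100 x 10 mm; origin: under the holder's axis, on the bench; the pillar stands 72 mm off at its +x. In the holder's wall sit four rubber spring tips, 20 mm above its floor, standing in to a 40 mm circle: they grip the cup's taper from about 14 mm above home, then its side with about 13 N each, friction 0.9.
- holder (a joint): how far the holder is pressed down on its soft spring foot, m: 0 unloaded; sinks from about 3 N, 1.8 N more per mm; overloaded beyond 0.011 (about 23 N); hard stop at 0.013. Pushing the cup in straight takes more than that; lowering it at 5 mm/s or less while turning it (swings either way, 20 mm/s or more at its side) takes some 8 to 16 N.
- keeper (a joint): swing of the red keeper arm about its upright pillar, rad: starts open, 0 to 0.6; grows counterclockwise seen from above to the stop at 2.1, where the arm lies over the cup's centre, pointing to the base's -x. Stays where it is left (0.06 N m). Its underside passes 4 mm above the rim of a cup that is home, and strikes one that is not.
- keeper_knob (a point): grip point on the keeper's upright black round knob, 14 mm diameter, standing 32 mm high on the arm; this point lies 14 mm below its top, 141 mm above the bench, 68 mm from the pivot axis
- keeper_pivot (a point): point on the keeper's upright pivot axis, level with the knob's grip point (pillar 16 mm, hub 26 mm diameter, its top at 124 mm)
- oil_bottle: brown oil bottle with black cap, 43 mm diameter, 92 mm tall, loose bystander; origin: centre of its underside
- wax_jar: orange wax jar with a light lid, 70 mm diameter, 83 mm tall, loose bystander; origin: centre of its underside
- masking_tape: roll of tape lying flat, 94 mm diameter, 25 mm high, loose bystander; origin: centre of its underside
Things that resemble listed ones, but are neither listed nor needed, are in the scene too. There is more than one size of the drain_rest; the one meant has the size given above.

How it is judged:
On the way, in this order (a step that is already met when the one before it is completed fails the run):
1. the cup is lifted off the drain rest (distance between cup and drain_rest above 0.1 m and contact force between cup and drain_rest below 0.1 N), for 0.1 s.
2. the cup stands upright in the mouth of the holder (horizontal distance between cup and holder_seat below 0.005 m and angle between cup's own z axis and vertical below 0.12 rad and z of cup in the frame of holder_seat below 0.024 m), for 0.1 s.
3. the cup is fully home on the holder's floor, upright (horizontal distance between cup and holder_seat below 0.004 m and angle between cup's own z axis and vertical below 0.08 rad and z of cup in the frame of holder_seat below 0.002 m), for 0.2 s.
At the end, for the whole second after the job is handed in: the cup stands in the holder, upright within 0.08 rad, centred within 4 mm, its underside within 2 mm of the holder's floor and at rest; the keeper lies over it within 0.1 rad of its stop (all of step 3 and value of joint keeper above 2 rad and linear speed of cup below 0.02 m/s); the robot touches nothing.
It fails at once if the holder's spring foot is pressed beyond 11 mm (overloaded) (value of joint holder above 0.011 m).
It fails at once if a bystander (oil bottle, wax jar, tape) is moved more than 20 mm (distance of any of oil_bottle, wax_jar, masking_tape from where it was at the start of the episode above 0.02 m).
It also fails if it takes over 72 s, if anything falls off the work surface, if the arm or the gripper's body presses on something with over 40 N, if the wrist force passes 120 N, or if a joint passes its speed limit or range.

## Working session

There is one attempt and no reset: what is moved stays moved. The work goes in short steps, Python scripts to look and compute and a shell command to move; the robot and the scene stay as the last step left them, time stands still between calls to the robot, and variables do not carry over. Pictures are saved under pics/ and viewed, at most 10 in all, crops included, and the job is handed in when it is done.

```bash
mkdir -p pics
cat > h.py <<'E'
import numpy as np, cv2
from workcell import robot
def get(n):
    s=robot.sense(); p,d=robot.camera(n); c=robot.calibration(n)
    if 'R' in c: R=np.array(c['R']);t=np.array(c['t']); Rw=R.T; o=-R.T@t
    else:
        H=np.array(c['hand_eye']); Rt=cv2.Rodrigues(np.array(s['ee_rot'],float))[0]
        Rw=Rt@H[:3,:3]; o=Rt@H[:3,3]+np.array(s['tool_pos'])
    return p,d,c,Rw,o
def slopes(c,uv):
    K=np.array([[c['fx'],0,c['cx']],[0,c['fy'],c['cy']],[0,0,1.]])
    return cv2.undistortPoints(np.array(uv,float).reshape(-1,1,2),K,np.array([c['k1'],0,0,0.])).reshape(-1,2)
def cloud(g):
    p,d,c,Rw,o=g; v,u=np.mgrid[:384,:512]
    s=slopes(c,np.stack([u.ravel(),v.ravel()],1))
    X=np.c_[s,np.ones(len(s))]*d.ravel()[:,None]
    W=(X@Rw.T+o).reshape(384,512,3); W[d==0]=np.nan; return W
def ray(g,uv,z):
    p,d,c,Rw,o=g; s=slopes(c,uv); D=np.c_[s,np.ones(len(s))]@Rw.T
    return o+D*((z-o[2])/D[:,2])[:,None]
E
python3 - <<'E'
from h import *
import pickle
for n in('scene','top'):
    g=get(n); pickle.dump(g,open(n+'.pkl','wb')); W=cloud(g)
    cv2.imwrite(f'pics/{n}0.png',cv2.resize(g[0],(768,576))); print(n,g[4],g[3][:,2], np.nanmin(W,(0,1)),np.nanmax(W,(0,1)))
s=robot.sense(); print(s)
E
```

```text
scene [0.26368381 0.61366413 0.86232324] [ 0.26925201 -0.60629966 -0.74826739] [-0.59852877 -2.0796528  -0.87186674] [2.81936294 0.66901736 0.62869157]
top [0.39395912 0.00706123 1.38190644] [ 1.12086250e-01  1.78095347e-05 -9.93698482e-01] [-0.34058851 -1.42057426 -0.88067635] [1.80432882 1.48752754 0.78142255]
{'time_s': 0.1, 'joint_pos': array([-1.34158040e+00,  3.51192543e-01,  1.65235737e+00,  2.04305384e-05,
        1.13910101e+00, -8.45995110e-02]), 'joint_velocities': array([ 0.00147482, -0.00034414, -0.00035192,  0.00054457, -0.00159756,
        0.00044705]), 'effort': array([ 7.09105734e-04, -5.06833756e+01, -2.91876590e+01, -5.37474057e-05,
        2.70021177e-03, -1.15129990e-05]), 'tool_pos': array([ 0.16974102, -0.52283966,  0.23080771]), 'ee_rot': array([-3.10195712e+00, -4.90741509e-01,  9.09992626e-05]), 'force': array([-0.24426529, -0.02079872,  0.60283227]), 'wrist_torque': array([0.00191662, 0.02359723, 0.00111892]), 'grip_force': 0.0, 'finger_gap': 0.08519484651165898}
```

View pics/scene0.png

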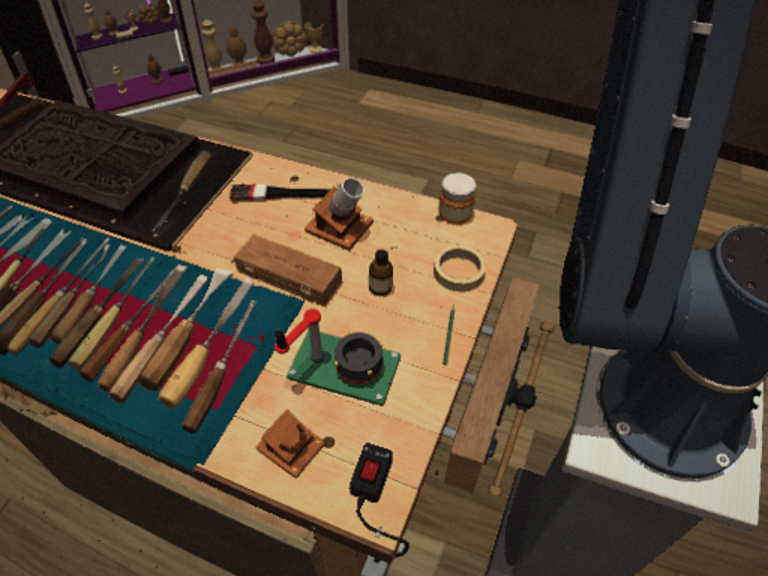

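View pics/top0.png

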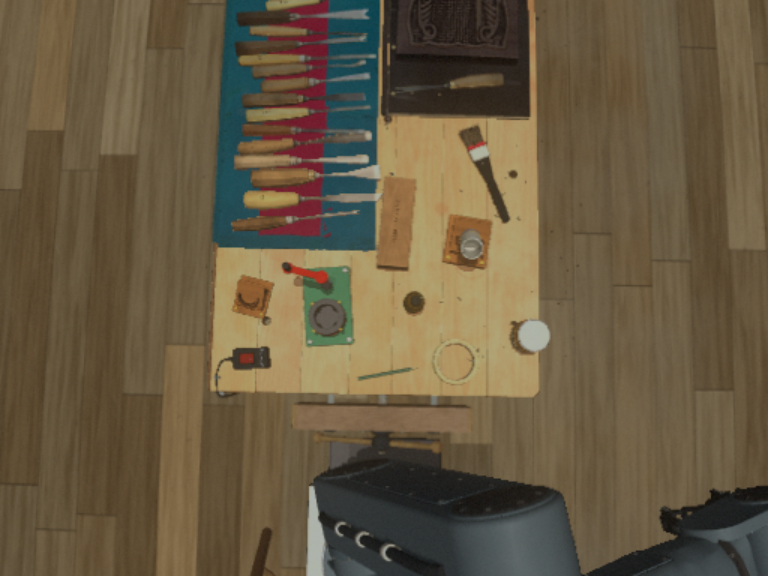

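The scene view shows the cup on its rest at about (345,200) and the holder with its keeper at (358,350). The smaller decoy rest is at (290,440), the bottle at (380,272), the tape at (460,267) and the jar at (457,197). In the top view the cup is at (471,244), the holder at (327,317), the pillar at (328,282) and the knob at (288,268).

Run:
```python
from h import *
import pickle
for n in('scene','top'):
    g=pickle.load(open(n+'.pkl','rb')); W=cloud(g); hsv=cv2.cvtColor(g[0],cv2.COLOR_BGR2HSV); H,S,V=[hsv[...,i].astype(int) for i in range(3)]
    T=(W[...,0]>.25)&(W[...,0]<.95)&(abs(W[...,1])<.5)
    print(n,'table z',np.nanmedian(W[...,2][T&(V>150)&(W[...,2]<.02)]))
    m=(T&(H>45)&(H<85)&(S>80)&(W[...,2]<.03)&(W[...,1]>.0)).astype(np.uint8)
    m=cv2.morphologyEx(m,cv2.MORPH_OPEN,np.ones((2,2)))
    k,l,st,c=cv2.connectedComponentsWithStats(m)
    print('green',[(st[i][:5],c[i]) for i in range(1,k) if st[i][4]>40])
    P=W[l==1+np.argmax(st[1:,4])]; r=cv2.minAreaRect((P[:,:2]*1000).astype(np.float32)); print('rect',r)
    q=T&(H<6)|T&(H>174); q&=(S>180)&(V>100)&(W[...,2]>.09); print('red',q.sum(),np.median(W[q],0) if q.any() else 0, W[q].min(0),W[q].max(0))
    c0=np.array(r[0])/1000
    d=T&(W[...,2]>.05)&(W[...,2]<.075)&(np.hypot(W[...,0]-c0[0],W[...,1]-c0[1])<.09)
    P=W[d]; e=cv2.minEnclosingCircle((P[:,:2]*1000).astype(np.float32)); print('pot',len(P),e,np.median(P[:,2]))
    cup=T&(W[...,1]<-.1)&(W[...,1]>-.3)&(W[...,2]>.055)&(W[...,0]>.55)
    P=W[cup]; print('cup',len(P),np.median(P,0),P.min(0),P.max(0))
    for name,cx in (('bottle',(.48,-.06)),):
        pass
    m=(T&(W[...,2]>.012)).astype(np.uint8); k,l,st,c=cv2.connectedComponentsWithStats(m)
    for i in range(1,k):
        if st[i][4]>60: P=W[l==i]; print(st[i][:5],P.mean(0).round(3),P.min(0).round(3),P.max(0).round(3))
```

```text
scene table z 0.0007800509893105545
green [(array([ 193,  223,   75,   47, 1331], dtype=int32), array([227.43501127, 248.48159279]))]
rect ((520.9199829101562, 129.14309692382812), (161.4174346923828, 102.8003158569336), 4.790872097015381)
red 216 [0.57567204 0.15746906 0.12429276] [0.55882244 0.12222701 0.11887409] [0.59566087 0.2102986  0.13052306]
pot 551 ((519.3008422851562, 129.3154754638672), 58.093502044677734) 0.06011879774027007
cup 549 [ 0.65059996 -0.14845267  0.08651589] [ 0.61262728 -0.20398179  0.05512905] [ 0.7068491  -0.12800057  0.13162944]
[392   0  31 106 590] [ 0.255 -0.066  0.516] [ 0.25  -0.117  0.382] [ 0.265 -0.038  0.595]
[293 115  25  33 674] [ 0.462 -0.273  0.061] [ 0.43  -0.323  0.012] [ 0.501 -0.253  0.088]
[ 206  119   43   46 1077] [ 0.656 -0.151  0.057] [ 0.611 -0.238  0.012] [ 0.732 -0.112  0.132]
[154 123  61  10 326] [ 0.853 -0.191  0.015] [ 0.742 -0.238  0.012] [ 0.924 -0.149  0.031]
[ 156  157   72   45 1707] [ 0.692 -0.003  0.038] [ 0.604 -0.049  0.012] [0.796 0.029 0.047]
[289 164  35  28 440] [ 0.411 -0.136  0.023] [ 0.365 -0.187  0.012] [ 0.46
[... 2020 characters left out ...]
41]
[188 175  38  22 268] [0.574 0.155 0.095] [0.548 0.109 0.012] [0.602 0.207 0.16 ]
[157 186  24  21 329] [0.541 0.287 0.038] [0.512 0.251 0.012] [0.574 0.321 0.056]
[203 193  33  32 567] [0.498 0.126 0.044] [0.459 0.075 0.012] [0.558 0.177 0.067]
[269 194  15  15 165] [ 0.529 -0.05   0.068] [ 0.511 -0.072  0.024] [ 0.552 -0.03   0.098]
[340 213  27  23 501] [ 0.464 -0.282  0.074] [ 0.431 -0.321  0.013] [ 0.5   -0.252  0.091]
[289 226  30  30 280] [ 0.412 -0.14   0.025] [ 0.368 -0.185  0.013] [ 0.458 -0.094  0.032]
[146 231  34  16 378] [0.41  0.286 0.03 ] [0.387 0.247 0.013] [0.435 0.352 0.04 ]
[ 276  309  104   46 3019] [ 0.261 -0.103  0.691] [ 0.25  -0.175  0.365] [ 0.279 -0.038  0.78 ]
```

```bash
python3 -m pendant '[2,2,4,0,8.5, 4,3,4,0,8.5, 4,3,2,0,8.5, 4,3,0,0,8.5, 4,3,0,0,8.5, 4,3,0,0,8.5, 4,3,0,0,8.5, 4,3,0,0,8.5, 4,3,0,0,8.5, 4,4,0,0,8.5]'; python3 -m pendant '[4,3,0,0,8.5, 1,3,0,0,8.5, 0,0,0,0,8.5, 0,0,0,0,8.5]'
python3 - <<'E'
from h import *
import pickle
c=robot.calibration('wrist'); print(np.array(c['hand_eye']).round(3), c['fx'])
g=get('wrist'); pickle.dump(g,open('w1.pkl','wb')); cv2.imwrite('pics/w1.png',cv2.resize(g[0],(768,576)))
W=cloud(g); print(g[4],g[3].round(3))
E
```

```text
time_s: 1.1
tool_pos: [0.535, -0.235, 0.3207]
ee_rot: [-3.103, -0.491, 0.001]
force: [0.3, -0.9, 0.0]
finger_gap: 0.0845
grip_force: 0.0
time_s: 1.5
tool_pos: [0.5834, -0.1762, 0.3207]
ee_rot: [-3.102, -0.493, 0.001]
force: [0.1, -0.4, -0.9]
finger_gap: 0.085
grip_force: 0.0
[[-0.001 -0.947 -0.32   0.082]
 [ 1.     0.    -0.002  0.   ]
 [ 0.002 -0.32   0.947 -0.142]
 [ 0.     0.     0.     1.   ]] 289.87105992486727
[ 0.66179626 -0.15077806  0.46284709] [[ 0.309 -0.901 -0.306]
 [-0.951 -0.294 -0.097]
 [-0.002  0.321 -0.947]]
```

View pics/w1.png

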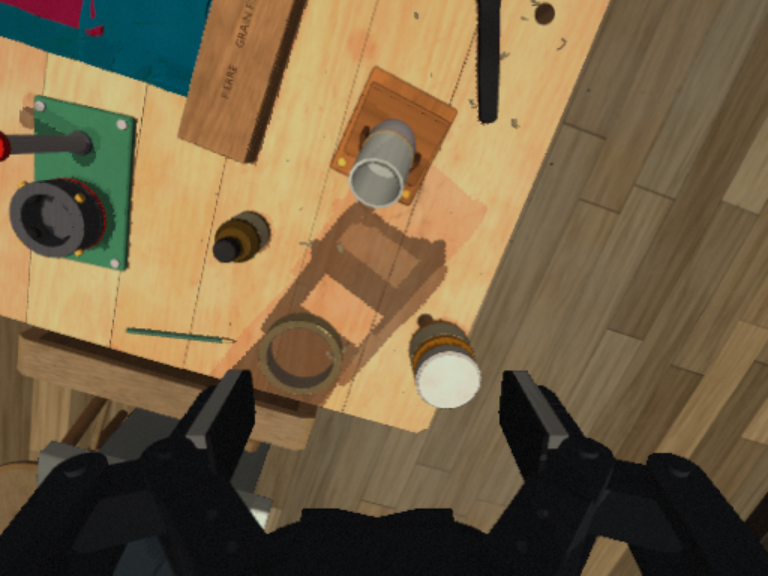

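The wrist view shows the rest's foot with corners at (375,68), (456,112), (408,205) and (332,165). The cup mouth is centred near (379,182), the holder at (62,217) and the bottle at (240,240).

Run:
```python
from h import *
import pickle
g=pickle.load(open('w1.pkl','rb')); W=cloud(g); hsv=cv2.cvtColor(g[0],cv2.COLOR_BGR2HSV); S=hsv[...,1].astype(int)
P=ray(g,np.array([[375,68],[456,112],[408,205],[332,165]])/1.5,.012); P=P[:,:2]
print(P.round(4)); x=P[0]-P[3]; x2=P[1]-P[2]; y=P[0]-P[1]; y2=P[3]-P[2]
for v in(x,x2,y,y2): print(np.linalg.norm(v),np.degrees(np.arctan2(v[1],v[0])))
print('mouth',ray(g,[[379/1.5,182/1.5]],.1206))
# grey cup points
m=(np.hypot(W[...,0]-.65,W[...,1]+.16)<.07)&(W[...,2]>.07)&(S<60); Q=W[m]; print(len(Q),Q.min(0),Q.max(0))
# rim points via depth: outer silhouettes on the cup perpendicular axis
r=Q[Q[:,2]>.1]; print('rimrect',cv2.minAreaRect((r[:,:2]*1000).astype(np.float32)))
# cylinder fit with yaw free, tilt 28
from scipy.optimize import least_squares
o=W[m&(W[...,2]<.1)]
def f(p,Q):
    a=np.array([-np.sin(.4887)*np.cos(p[2]),-np.sin(.4887)*np.sin(p[2]),np.cos(.4887)])
    d=Q-np.array([p[0],p[1],.05]); return np.linalg.norm(np.cross(d,a),axis=1)-.022
s=least_squares(f,[.68,-.16,-.1],args=(Q,),loss='soft_l1',f_scale=.002); print(s.x,np.degrees(s.x[2]),np.std(s.fun))
```

```text
[[ 0.7225 -0.1285]
 [ 0.7098 -0.2151]
 [ 0.6105 -0.2005]
 [ 0.6246 -0.1148]]
0.09882804106324444 -7.92540173611217
0.10040763816849922 -8.353657656443646
0.08758463556311408 81.66985222311234
0.08685971430624143 80.62621467675635
mouth [[ 0.63254774 -0.16149366  0.1206    ]]
11351 [ 0.58373442 -0.21872776  0.07031603] [ 0.68025826 -0.13163446  0.4158604 ]
rimrect ((628.0736694335938, -167.18313598632812), (74.69642639160156, 90.81026458740234), 15.625702857971191)
[ 0.75838197 -0.1244452   0.3414595 ] 19.564188464540575 0.022407779868336315
```

Run:
```python
from h import *
import pickle
from scipy.optimize import least_squares
def f(p,Q):
    a=np.array([-np.sin(.4887)*np.cos(p[2]),-np.sin(.4887)*np.sin(p[2]),np.cos(.4887)])
    d=Q-np.array([p[0],p[1],.05]); return np.linalg.norm(np.cross(d,a),axis=1)-.0215
for n in('w1','top','scene'):
    g=pickle.load(open(n+'.pkl','rb')); W=cloud(g); S=cv2.cvtColor(g[0],cv2.COLOR_BGR2HSV)[...,1]
    m=(np.hypot(W[...,0]-.65,W[...,1]+.16)<.07)&(W[...,2]>.075)&(W[...,2]<.14)&(S<60); Q=W[m]
    s=least_squares(f,[.67,-.166,-.15],args=(Q,),loss='soft_l1',f_scale=.002); print(n,len(Q),s.x,np.degrees(s.x[2]),np.std(s.fun),Q.max(0),Q.min(0))
print(robot.sense()['joint_pos'])
```

```text
w1 1491 [ 0.66845679 -0.1636456  -0.12101301] -6.933534696637677 0.0011925354757624104 [ 0.67851918 -0.13796776  0.13208536] [ 0.61134424 -0.18194223  0.0750159 ]
top 171 [ 0.66832614 -0.14666212  0.3654544 ] 20.93899488828642 0.004386420008317184 [ 0.67762439 -0.13993149  0.13070413] [ 0.61239757 -0.17859649  0.075585  ]
scene 287 [ 0.66854454 -0.16307851 -0.14079572] -8.067000670981091 0.0012803636614518508 [ 0.67570133 -0.13477838  0.13162944] [ 0.61310604 -0.18260593  0.07514815]
[-3.70774834e-01  3.91119357e-01  1.37154698e+00 -3.18599304e-04
  1.37941959e+00  8.86283611e-01]
```

```bash
python3 -m pendant '[3,0.8,0,5,8.5, 3,0.8,0,5,8.5, 0,0,-4,0,8.5, 0,0,-4.6,0,8.5, 0,0,-4,0,8.5, 0,0,-4,0,8.5, 0,0,-3,0,8.5, 0,0,-3,0,8.5, 0,0,-2,0,8.5, 0,0,0,0,8.5]'; python3 -m pendant '[0,0,0,0,6, 0,0,0,0,3, 0,0,0,0,3, 0,0,0,0,3, 0,0,0,0,3, 0,0,0,0,3, 0,0,0,0,3, 0,0,0,0,3]' 30
```

```text
time_s: 2.55
tool_pos: [0.6414, -0.1614, 0.0723]
ee_rot: [-3.047, -0.756, 0.007]
force: [-0.1, -0.0, 0.4]
finger_gap: 0.085
grip_force: 0.0
time_s: 3.35
tool_pos: [0.6445, -0.1616, 0.0777]
ee_rot: [3.046, 0.758, 0.004]
force: [-2.7, -2.6, 8.1]
finger_gap: 0.0526
grip_force: 27.7
```

The turn sign was wrong: the tool sits 36° off the rest's y. I'll open, rise, turn it back and look again.

```bash
python3 -m pendant '[0,0,0,0,8.5, 0,0,0,0,8.5, 0,0,0,0,8.5, 0,0,0,0,8.5, 0,0,0,0,8.5, 0,0,4,0,8.5, 0,0,5,0,8.5, -2,0,5,-8,8.5, -2,0,4,-8,8.5, -2,0,3,-8,8.5]'; python3 -m pendant '[0,0,0,-8,8.5, 0,0,0,-4,8.5, 0,0,0,0,8.5]'
python3 - <<'E'
from h import *
import pickle
from scipy.optimize import least_squares
def f(p,Q):
    t=p[3];a=np.array([-np.sin(t)*np.cos(p[2]),-np.sin(t)*np.sin(p[2]),np.cos(t)])
    d=Q-np.array([p[0],p[1],.05]); return np.linalg.norm(np.cross(d,a),axis=1)-.0215
g=get('wrist'); pickle.dump(g,open('w2.pkl','wb')); cv2.imwrite('pics/w2.png',g[0])
W=cloud(g); S=cv2.cvtColor(g[0],cv2.COLOR_BGR2HSV)[...,1]
m=(np.hypot(W[...,0]-.65,W[...,1]+.16)<.07)&(W[...,2]>.075)&(W[...,2]<.14)&(S<60); Q=W[m]
s=least_squares(f,[.67,-.166,-.15,.49],args=(Q,),loss='soft_l1',f_scale=.002); print(len(Q),s.x,np.degrees(s.x[2:]),np.std(s.fun),Q.max(0),Q.min(0))
print(g[3])
E
```

```text
time_s: 4.35
tool_pos: [0.5846, -0.1605, 0.2843]
ee_rot: [3.139, 0.1, 0.004]
force: [0.5, -0.3, -0.7]
finger_gap: 0.0853
grip_force: 0.0
time_s: 4.65
tool_pos: [0.5848, -0.1605, 0.2817]
ee_rot: [3.134, -0.221, 0.0]
force: [-1.1, 0.0, -0.6]
finger_gap: 0.0849
grip_force: 0.0
1879 [ 0.66645635 -0.16376325 -0.13847673  0.47125012] [-7.93413228 27.00064284] 0.0008194831415131196 [ 0.67757967 -0.13805882  0.13049905] [ 0.61134909 -0.18237097  0.0750202 ]
[[-0.14105791 -0.93790785 -0.31690934]
 [-0.99000032  0.13317504  0.04651633]
 [-0.00142362  0.32030184 -0.94731447]]
```

View pics/w2.png

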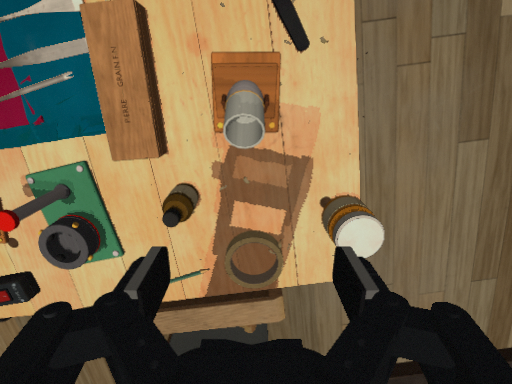

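The cup is still seated on the rest, with its mouth at (243,130), and the tool is now aligned with the rest. I'll grasp it and lift.

```bash
python3 -m pendant '[3,0,0,0,8.5, 2.8,0,0,0,8.5, 0,0,-4,0,8.5, 0,0,-4,0,8.5, 0,0,-4,0,8.5, 0,0,-4,0,8.5, 0,0,-3,0,8.5, 0,0,-1.7,0,8.5, 0,0,0,0,8.5]'; python3 -m pendant '[0,0,0,0,6, 0,0,0,0,3, 0,0,0,0,3, 0,0,0,0,3, 0,0,0,0,3, 0,0,0,0,3, 0,0,0,0,3, 0,0,0,0,3]' 40;  python3 -m pendant '[0,0,1,0,3, 0,0,3,0,3, 0,0,4,0,3, 0,0,4,0,3, 0,0,0,0,3, 0,0,0,0,3]'
python3 - <<'E'
from h import *
g=get('wrist'); cv2.imwrite('pics/w3.png',g[0])
g=get('scene'); cv2.imwrite('pics/s3.png',cv2.resize(g[0][60:240,150:390],(800,600)))
E
```

```text
time_s: 5.6
tool_pos: [0.6419, -0.1601, 0.0722]
ee_rot: [-3.133, 0.217, 0.006]
force: [-0.2, -0.2, -0.0]
finger_gap: 0.0851
grip_force: 0.0
time_s: 6.4
tool_pos: [0.6437, -0.1608, 0.0764]
ee_rot: [3.133, -0.219, 0.004]
force: [-1.9, 0.3, 5.5]
finger_gap: 0.0438
grip_force: 40.2
time_s: 7.0
tool_pos: [0.6431, -0.1605, 0.1958]
ee_rot: [3.133, -0.219, 0.003]
force: [0.9, 0.4, -2.1]
finger_gap: 0.0438
grip_force: 41.1
```

View pics/s3.png

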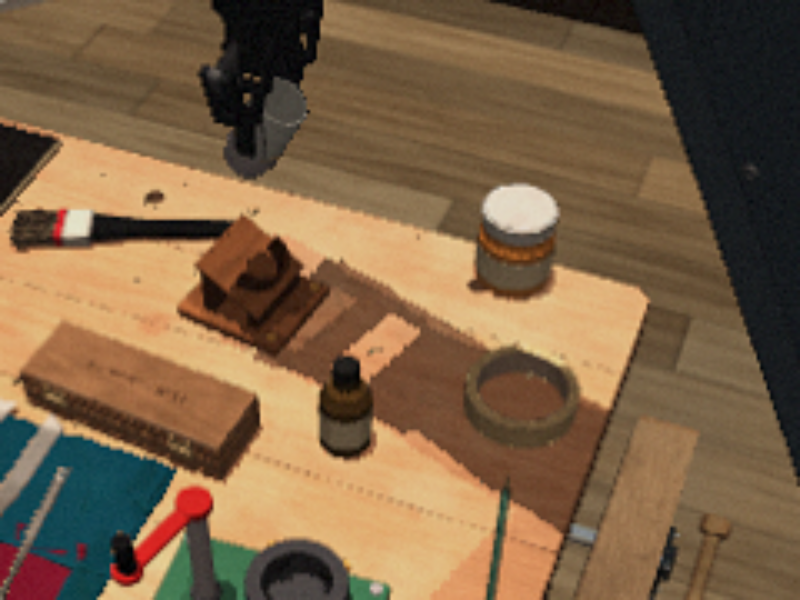

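The scene crop shows the cup held in the fingers at about (262,130), still leaning 28°, with the rest empty. I'll stand it upright by pivoting its foot edge on the free bench, under a light grip.

```bash
python3 -m pendant '[-4,0,0,0,3, -4,0,0,0,3, -3.8,0,0,0,3, 0,0,-4,0,3, 0,0,-4,0,3, 0,0,-4,0,3, 0,0,-2,0,3, 0,0,-1.5,0,3, 0,0,0,0,3, 0,0,0,0,3]' 40;  python3 -m pendant '[0,0,-0.3,0,3, 0,0,-0.3,0,3]' 20; python3 -m pendant '[0,0,-0.1,0,3, 0,0,0,0,3]'
```

```text
time_s: 8.1
tool_pos: [0.5252, -0.1606, 0.0399]
ee_rot: [3.134, -0.22, 0.0]
force: [-0.3, 0.3, -1.0]
finger_gap: 0.0442
grip_force: 41.2
time_s: 8.3
tool_pos: [0.5256, -0.1607, 0.0345]
ee_rot: [3.133, -0.22, 0.003]
force: [-4.8, 0.8, 26.0]
finger_gap: 0.0438
grip_force: 43.5
time_s: 8.5
tool_pos: [0.5259, -0.1608, 0.0344]
ee_rot: [3.133, -0.22, 0.004]
force: [-3.7, 1.9, 16.4]
finger_gap: 0.0434
grip_force: 42.6
```

```bash
python3 -m pendant '[0.2,0,0,0,3, 0.2,0,0,0,3, 0.2,0,0,0,3, 0.2,0,0,0,3, 0.2,0,0,0,3]' 20;  python3 -m pendant '[0.3,0,0,0,3, 0.3,0,-0.02,0,3, 0.3,0,-0.04,0,3, 0.3,0,-0.06,0,3, 0.3,0,-0.08,0,3]'; python3 -m pendant '[0.3,0,-0.1,0,3, 0,0,0,0,3]'
python3 - <<'E'
from h import *
g=get('scene'); cv2.imwrite('pics/s4.png',cv2.resize(g[0][80:230,190:390],(800,600)))
E
```

```text
time_s: 9.0
tool_pos: [0.5346, -0.1611, 0.0342]
ee_rot: [3.133, -0.219, -0.001]
force: [-9.3, -2.9, 16.1]
finger_gap: 0.0436
grip_force: 39.6
time_s: 9.5
tool_pos: [0.5503, -0.1611, 0.0319]
ee_rot: [3.133, -0.219, 0.001]
force: [-3.5, -2.0, 8.9]
finger_gap: 0.0436
grip_force: 23.8
time_s: 9.7
tool_pos: [0.5539, -0.161, 0.0308]
ee_rot: [3.133, -0.219, 0.003]
force: [-0.6, -2.2, 7.7]
finger_gap: 0.0435
grip_force: 19.5
```

View pics/s4.png

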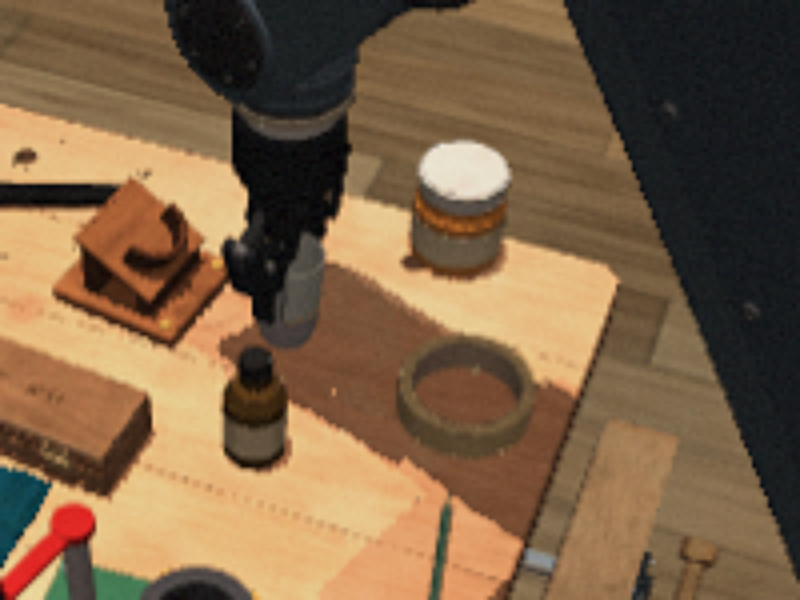

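The crop shows the cup nearly upright on the bench at about (290,295), with the bottle and tape untouched. I'll let it stand free, measure it and regrasp it centred.

```bash
python3 -m pendant '[0,0,0.1,0,5, 0,0,0,0,6, 0,0,0,0,8, 0,0,0,0,8.5, 0,0,0,0,8.5, 0,0,0,0,8.5, 0,0,0,0,8.5]'
python3 - <<'E'
from h import *
import pickle
from scipy.optimize import least_squares
g=get('wrist'); pickle.dump(g,open('w5.pkl','wb')); cv2.imwrite('pics/w5.png',g[0])
W=cloud(g); s=robot.sense()['tool_pos']; print(s)
m=(np.hypot(W[...,0]-s[0],W[...,1]-s[1])<.035)&(W[...,2]<.1)&(W[...,2]>.02); Q=W[m]; print(len(Q),Q.min(0),Q.max(0))
R=Q[Q[:,2]>.076]; print(len(R),cv2.minEnclosingCircle((R[:,:2]*1000).astype(np.float32)), R[:,2].max())
A=np.c_[R[:,:2],np.ones(len(R))]; print('plane',np.linalg.lstsq(A,R[:,2],rcond=None)[0])
E
```

```text
time_s: 10.45
tool_pos: [0.5529, -0.1605, 0.0305]
ee_rot: [-3.134, 0.22, 0.0]
force: [-0.7, -1.4, -0.8]
finger_gap: 0.0853
grip_force: 0.0
[ 0.55294122 -0.160469    0.030485  ]
11734 [ 0.53324885 -0.18309671  0.02005352] [ 0.57682269 -0.13943388  0.08138423]
2284 ((554.2122802734375, -161.20150756835938), 22.30610466003418) 0.0813842270313602
plane [ 0.01862031 -0.00156359  0.06807153]
```

View pics/w5.png

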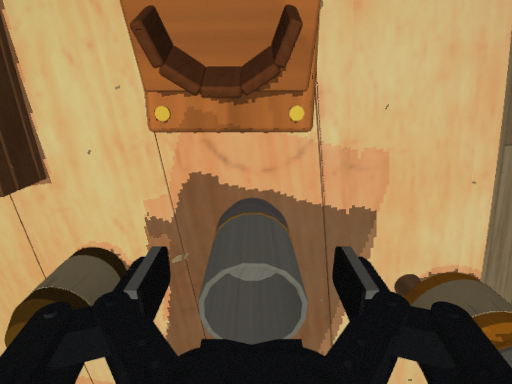

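The cup stands free and upright, with its mouth centred at (253,305) between the open fingers, and the bystanders are clear. Next I'll locate the holder from the existing views and regrasp.

```bash
python3 -m pendant '[0.1,-0.1,0.2,0,8.5, 0,0,0,0,6, 0,0,0,0,3, 0,0,0,0,3, 0,0,0,0,3, 0,0,0,0,3, 0,0,0,0,3, 0,0,0,0,3]' 100; python3 -m pendant '[0,0,1,0,3, 0,0,4,0,3, 0,0,4,0,3, 0,0,4,0,3, 0,0,4,0,3, 0,0,0,0,3]'
python3 - <<'E'
from h import *
import pickle
from scipy.optimize import least_squares
print(robot.sense()['joint_pos'])
for n in('w1','w2','top','scene'):
    g=pickle.load(open(n+'.pkl','rb')); W=cloud(g); V=g[0].max(2); 
    m=(np.hypot(W[...,0]-.498,W[...,1]-.128)<.05)&(abs(W[...,2]-.06)<.004)&(V<150); Q=W[m]
    f=lambda p:np.clip(np.abs(np.hypot(Q[:,0]-p[0],Q[:,1]-p[1])-.031)-.006,0,1)
    s=least_squares(f,[.498,.128],loss='soft_l1',f_scale=.001); print(n,len(Q),s.x,s.cost*1e6, cv2.minEnclosingCircle((Q[:,:2]*1000).astype(np.float32)))
    H,S,_=cv2.split(cv2.cvtColor(g[0],cv2.COLOR_BGR2HSV))
    k=((H<6)|(H>174))&(S>150)&(V>80)&(W[...,2]>.112)&(W[...,2]<.13)&(np.hypot(W[...,0]-.575,W[...,1]-.155)<.08); 
    if k.any():
        r=cv2.minAreaRect((W[k][:,:2]*1000).astype(np.float32)); print(' arm',k.sum(),r, W[k].max(0),W[k].min(0))
E
```

```text
time_s: 11.3
tool_pos: [0.5542, -0.1615, 0.033]
ee_rot: [3.134, -0.22, 0.001]
force: [-1.0, 1.0, 5.3]
finger_gap: 0.0423
grip_force: 101.1
time_s: 11.9
tool_pos: [0.556, -0.1622, 0.2084]
ee_rot: [3.131, -0.219, 0.014]
force: [0.0, -0.4, -1.5]
finger_gap: 0.0422
grip_force: 101.6
[-3.64245672e-01  4.22955336e-01  1.60488684e+00  2.22854133e-05
  1.10468612e+00  1.34644879e+00]
w1 1249 [0.49754107 0.1267046 ] 58.81286111132141 ((495.9437561035156, 125.48751068115234), 38.865543365478516)
 arm 31 ((569.6957397460938, 122.41970825195312), (14.547541618347168, 3.03788685798645), 4.6350884437561035) [0.57688835 0.12423441 0.12552007] [0.56243169 0.12089928 0.12238156]
w2 1115 [0.49769792 0.12684913] 52.8134961106505 ((498.1407165527344, 125.1271743774414), 39.21635437011719)
 arm 252 ((568.5950927734375, 129.90512084960938), (18.27979278564453, 24.40094757080078), 71.40457916259766) [0.58165571 0.14186068 0.12670974] [0.55738045 0.11993699 0.12014369]
top 226 [0.49749762 0.12707708] 17.05595321890695 ((495.49237060546875, 127.02265930175781), 38.6229362487793)
 arm 124 ((577.4210205078125, 164.02474975585938), (83.34406280517578, 21.54889678955078), 73.9081802368164) [0.59314419 0.20651216 0.12951868] [0.55797676 0.12399952 0.11635819]
scene 391 [0.49774149 0.12731596] 23.694405403311357 ((497.75079345703125, 127.65715789794922), 37.19700622558594)
 arm 225 ((577.62353515625, 166.16070556640625), (90.03219604492188, 24.65530014038086), 77.75550842285156) [0.59748471 0.2102986  0.1279945 ] [0.55882244 0.12222701 0.11887409]
```

```bash
python3 -m pendant '[-1.6,4.1,0,0,3, -1.6,4.1,0,0,3, -1.6,4.1,0,0,3, -1.7,4.1,0,0,3, -1.7,4.1,0,0,3, -1.7,4.2,0,0,3, -1.7,4.2,0,0,3, 0,0,0,0,3, 0,0,0,0,3]'
python3 - <<'E'
from h import *
import pickle
from scipy.optimize import least_squares
g=get('wrist'); pickle.dump(g,open('w6.pkl','wb')); cv2.imwrite('pics/w6.png',g[0])
W=cloud(g); st=robot.sense(); s=st['tool_pos']; print(s,st['ee_rot'])
m=(np.hypot(W[...,0]-s[0],W[...,1]-s[1])<.035)&(W[...,2]<.28)&(W[...,2]>.12); Q=W[m]; zt=np.percentile(Q[:,2],99.5); print(len(Q),zt)
R=Q[Q[:,2]>zt-.004]; print(len(R),cv2.minEnclosingCircle((R[:,:2]*1000).astype(np.float32)))
A=np.c_[R[:,:2]-s[:2],np.ones(len(R))]; print('plane',np.linalg.lstsq(A,R[:,2],rcond=None)[0])
V=g[0].max(2)
m=(np.hypot(W[...,0]-.498,W[...,1]-.128)<.05)&(abs(W[...,2]-.06)<.004)&(V<150); Q=W[m]
f=lambda p:np.clip(np.abs(np.hypot(Q[:,0]-p[0],Q[:,1]-p[1])-.031)-.006,0,1)
r=least_squares(f,[.498,.128],loss='soft_l1',f_scale=.001); print(len(Q),r.x,cv2.minEnclosingCircle((Q[:,:2]*1000).astype(np.float32)),np.median(Q[:,2]))
E
```

```text
time_s: 12.8
tool_pos: [0.4375, 0.1281, 0.2023]
ee_rot: [3.134, -0.216, -0.001]
force: [0.6, 0.8, -1.1]
finger_gap: 0.0419
grip_force: 101.8
[0.43788512 0.1272818  0.20233743] [ 3.13368066e+00 -2.18778374e-01 -3.88783992e-04]
19293 0.27978240074619887
1714 ((453.7176513671875, 125.98845672607422), 26.9549617767334)
plane [ 0.03474437 -0.00405206  0.27731716]
2613 [0.49718337 0.12746518] ((497.2712097167969, 127.59796142578125), 36.46101760864258) 0.05947208562815248
```

View pics/w6.png

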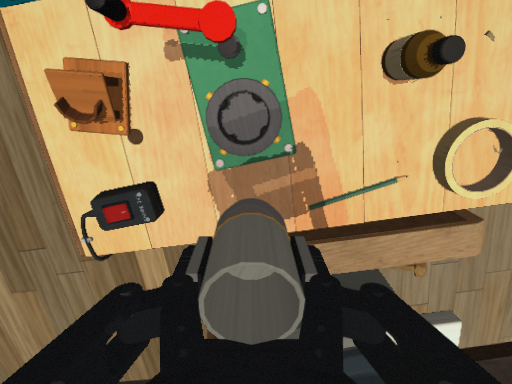

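The view shows the cup held upright with its mouth at (253,305), the holder at (243,117), and the keeper arm pointing left from its hub at (218,20).

Run:
```python
from h import *
import pickle
s=np.array([.4378,.1273])
g=pickle.load(open('w6.pkl','rb')); W=cloud(g)
m=(np.hypot(W[...,0]-s[0],W[...,1]-s[1])<.026)&(W[...,2]<.256)&(W[...,2]>.244); R=W[m]
print(len(R),cv2.minEnclosingCircle((R[:,:2]*1000).astype(np.float32)),np.percentile(R[:,2],[1,50,99]))
A=np.c_[R[:,:2]-s[:2],np.ones(len(R))]; print('plane',np.linalg.lstsq(A,R[:,2],rcond=None)[0])
# lower body silhouette: cylinder axis direction
from scipy.optimize import least_squares
m=(np.hypot(W[...,0]-s[0],W[...,1]-s[1])<.027)&(W[...,2]<.215)&(W[...,2]>.185)|(np.hypot(W[...,0]-s[0],W[...,1]-s[1])<.027)&(W[...,2]<.24)&(W[...,2]>.22)&(W[...,0]>s[0]+.01)
Q=W[m]; f=lambda p:np.hypot(Q[:,0]-p[0]-p[2]*(Q[:,2]-.2),Q[:,1]-p[1]-p[3]*(Q[:,2]-.2))-.022
r=least_squares(f,[*s,0,0],loss='soft_l1',f_scale=.001); print(len(Q),r.x,np.std(r.fun))
```

```text
2952 ((440.13214111328125, 126.9913558959961), 25.04132080078125) [0.24408752 0.24817919 0.25471656]
plane [ 0.0270861  -0.01018636  0.24769774]
4695 [ 0.43825066  0.12829828 -0.0274204   0.01287375] 0.0019242222120583363
```

```bash
python3 -m pendant '[2,0,0,-7,3, 2,0,0,-7,3, 1.9,0,0,-6,3, 0,0,-3,0,3, 0,0,-3,0,3, 0,0,-3,0,3, 0,0,0,0,3, 0,0,0,0,3, 0,0,0,0,3]'; python3 -c "
from workcell import robot;s=robot.sense();print(s['tool_pos'],s['joint_pos'],s['force'],s['wrist_torque'])"
```

```text
time_s: 13.75
tool_pos: [0.498, 0.1272, 0.114]
ee_rot: [-3.047, 0.761, -0.003]
force: [0.2, -0.7, -0.7]
finger_gap: 0.0425
grip_force: 101.8
[0.49800047 0.12715438 0.11401727] [ 1.59413806e-01  4.44369367e-01  1.84801828e+00 -5.14101945e-05
  8.46975283e-01  2.22003927e+00] [ 0.23372299 -0.72805049 -0.69524476] [-0.00268643 -0.0290626   0.03121804]
```

```bash
python3 -m pendant '[-0.1,0,-1,0,3, 0,0,-1,0,3, 0,0,-0.6,0,3, 0,0,-0.3,0,3, 0,0,0,0,3, 0,0,0,0,3]'; python3 -c "
from workcell import robot;s=robot.sense();print(s['tool_pos'],s['force'],s['wrist_torque'])"
```

```text
time_s: 14.35
tool_pos: [0.4961, 0.1275, 0.0836]
ee_rot: [3.048, -0.76, 0.0]
force: [0.6, -1.7, -1.9]
finger_gap: 0.0422
grip_force: 101.9
[0.49609655 0.12750391 0.08355711] [ 0.61263814 -1.70887662 -1.94903035] [-0.21841023 -0.25723292  0.02702979]
```

```bash
python3 -m pendant '[0,0,0,8,3, 0,0,-0.04,8,3, 0,0,-0.04,8,3, 0,0,-0.04,8,3, 0,0,-0.04,8,3, 0,0,-0.04,8,3, 0,0,-0.04,8,3, 0,0,-0.04,8,3, 0,0,-0.04,8,3, 0,0,-0.04,8,3]' 110; python3 -m pendant '[0,0,-0.04,8,3, 0,0,-0.04,8,3, 0,0,-0.04,8,3, 0,0,-0.04,8,3, 0,0,-0.04,8,3]'; python3 -c "
from workcell import robot;s=robot.sense();print(s['tool_pos'],s['joint_pos'][5],s['force'],s['wrist_torque'])"
```

```text
time_s: 15.35
tool_pos: [0.4968, 0.1277, 0.0805]
ee_rot: [2.82, 1.384, 0.003]
force: [3.8, 1.2, 0.0]
finger_gap: 0.0421
grip_force: 111.5
time_s: 15.85
tool_pos: [0.4973, 0.1276, 0.0787]
ee_rot: [2.175, 2.264, 0.004]
force: [3.7, -1.5, 0.5]
finger_gap: 0.042
grip_force: 111.6
[0.49725398 0.12757881 0.07874382] 0.12053500427875037 [ 3.70814317 -1.52484406  0.47952887] [-0.30307964 -0.76476086 -0.05625981]
```

```bash
for i in 1; do python3 -m pendant '[0,0,-0.04,8,3, 0,0,-0.04,8,3, 0,0,-0.04,8,3, 0,0,-0.04,8,3, 0,0,-0.04,8,3]'; done | grep -E "tool|force"; python3 -m pendant '[0,0,-0.04,8,3, 0,0,-0.04,8,3, 0,0,-0.04,8,3, 0,0,-0.04,8,3, 0,0,-0.04,8,3]' | grep -E "tool|force"; python3 -c "
from workcell import robot;s=robot.sense();print(s['tool_pos'],s['joint_pos'][5],s['force'],s['wrist_torque'])"
```

```text
tool_pos: [0.497, 0.1276, 0.0768]
force: [3.1, 1.0, 2.6]
grip_force: 112.1
tool_pos: [0.497, 0.1276, 0.0748]
force: [2.6, -6.4, 4.9]
grip_force: 112.3
[0.49704364 0.12764086 0.0747859 ] -1.2753174413453445 [ 2.58734421 -6.43199055  4.94895282] [-1.33385114 -0.47768472 -0.12889128]
```

```bash
python3 -m pendant '[0,0,-0.04,8,3, 0,0,-0.04,8,3, 0,0,-0.04,8,3, 0,0,-0.04,8,3, 0,0,-0.04,8,3]' | grep -E "tool|force"; python3 -m pendant '[0,0,-0.04,8,3, 0,0,-0.04,8,3, 0,0,-0.04,8,3, 0,0,-0.04,8,3, 0,0,0,0,3]' | grep -E "tool|force"; python3 -c "
from workcell import robot;s=robot.sense();print(s['tool_pos'],s['joint_pos'][5],s['force'],s['wrist_torque'])"
```

```text
tool_pos: [0.4971, 0.1276, 0.0729]
force: [2.0, -1.6, 4.9]
grip_force: 113.1
tool_pos: [0.4967, 0.1274, 0.0713]
force: [-0.3, -3.2, 6.5]
grip_force: 111.3
[0.49665436 0.12743328 0.07126892] -2.5321071371100805 [-0.33520656 -3.24332219  6.53575447] [-0.6175994   0.23453584  0.39334343]
```

```bash
python3 -m pendant '[0,0,0,-8,3, 0,0,-0.04,-8,3, 0,0,-0.04,-8,3, 0,0,-0.04,-8,3, 0,0,-0.04,-8,3, 0,0,-0.04,-8,3, 0,0,-0.04,-8,3, 0,0,-0.04,-8,3]' | grep -E "tool|force"; python3 -m pendant '[0,0,-0.04,-8,3, 0,0,-0.04,-8,3, 0,0,-0.04,-8,3, 0,0,-0.04,-8,3, 0,0,-0.04,-8,3, 0,0,-0.04,-8,3]' | grep -E "tool|force"; python3 -c "
from workcell import robot;s=robot.sense();print(s['tool_pos'],s['joint_pos'][5],s['force'],s['wrist_torque'])"
```

```text
tool_pos: [0.497, 0.1276, 0.0687]
force: [-0.3, -2.9, 8.8]
grip_force: 111.2
tool_pos: [0.4969, 0.1275, 0.0662]
force: [0.5, -3.1, 6.4]
grip_force: 110.8
[0.49691912 0.12753199 0.06619655] -0.5671013933885227 [ 0.50167899 -3.06658515  6.35346944] [-0.57089735 -0.15610773  0.68485445]
```

```bash
for i in 1; do python3 -m pendant '[0,0,-0.04,-8,3, 0,0,-0.04,-8,3, 0,0,-0.04,-8,3, 0,0,-0.04,-8,3]'; done| grep -E "tool|force"; python3 -m pendant '[0,0,-0.04,-8,3, 0,0,-0.04,-8,3, 0,0,-0.04,-8,3, 0,0,-0.04,-8,3]' | grep -E "tool|force";  python3 -m pendant '[0,0,-0.04,-8,3, 0,0,-0.04,-8,3, 0,0,-0.04,-8,3, 0,0,-0.04,-8,3]' | grep -E "tool|force"; python3 -c "
from workcell import robot;s=robot.sense();print(s['tool_pos'],s['joint_pos'][5],s['force'],s['wrist_torque'])"
```

```text
tool_pos: [0.497, 0.1275, 0.0645]
force: [2.5, -3.6, 4.9]
grip_force: 110.7
tool_pos: [0.497, 0.1275, 0.0629]
force: [1.3, -2.4, 5.8]
grip_force: 110.7
tool_pos: [0.4971, 0.1274, 0.0615]
force: [1.2, -2.2, 7.5]
grip_force: 110.9
[0.49712726 0.12743262 0.06146452] 1.1083400604490785 [ 1.16937538 -2.19500827  7.5092509 ] [-0.57886191 -0.41293081  0.76443238]
```

```bash
python3 -m pendant '[0,0,-0.04,-8,3, 0,0,-0.04,-8,3, 0,0,-0.04,-8,3, 0,0,-0.04,-8,3]'| grep -E "tool|force"; python3 -m pendant '[0,0,-0.04,-8,3, 0,0,-0.04,-8,3, 0,0,-0.04,-8,3, 0,0,-0.02,-8,3]' | grep -E "tool|force"; python3 -c "
from workcell import robot;s=robot.sense();print(s['tool_pos'],s['joint_pos'][5],s['force'],s['wrist_torque'])"
```

```text
tool_pos: [0.4973, 0.1274, 0.0601]
force: [-0.1, -3.1, 10.9]
grip_force: 111.1
tool_pos: [0.4972, 0.1274, 0.0588]
force: [-0.3, -4.0, 12.2]
grip_force: 111.4
[0.49724165 0.12735078 0.05881761] 2.2252709723962023 [-0.27451254 -4.00274171 12.22434015] [-0.82088151  0.00888218  0.76417242]
```

The force tracks the foot spring, so the cup is on the floor. I'll unload the foot, open, rise and check the rim height.

```bash
python3 -m pendant '[0,0,0.1,0,3, 0,0,0.2,0,3, 0,0,0.2,0,3, 0,0,0,0,3]'; python3 -m pendant '[0,0,0,0,5, 0,0,0,0,8.5, 0,0,0,0,8.5, 0,0,0,0,8.5, 0,0,0,0,8.5, 0,0,1,0,8.5, 0,0,3,0,8.5, 0,0,4,0,8.5, 0,0,4,0,8.5, 0,0,4,0,8.5]';python3 -m pendant '[-2,-1,2,8,8.5, -2,-1,2,8,8.5, -2,-1,1,8,8.5, 0,0,0,0,8.5, 0,0,0,0,8.5]'
python3 - <<'E'
from h import *
import pickle
g=get('wrist'); pickle.dump(g,open('w7.pkl','wb')); cv2.imwrite('pics/w7.png',g[0]); W=cloud(g)
print(robot.sense()['tool_pos'])
d=np.hypot(W[...,0]-.4973,W[...,1]-.1275)
R=W[(d<.03)&(W[...,2]>.104)&(W[...,2]<.13)]; print('rim',len(R),cv2.minEnclosingCircle((R[:,:2]*1000).astype(np.float32)),np.percentile(R[:,2],[5,50,95]))
R=W[(d<.04)&(d>.027)&(W[...,2]>.05)&(W[...,2]<.07)]; print('pot',len(R),np.percentile(R[:,2],[5,50,95]))
H,S,V=cv2.split(cv2.cvtColor(g[0],cv2.COLOR_BGR2HSV))
k=((H<6)|(H>174))&(S>150)&(V>80)&(W[...,2]>.112)&(W[...,2]<.13); r=cv2.minAreaRect((W[k][:,:2]*1000).astype(np.float32)); print('arm',r)
k=(W[...,2]>.145)&(W[...,2]<.162)&(np.hypot(W[...,0]-.58,W[...,1]-.17)<.1); R=W[k]; print('knob',len(R),np.median(R,0),R.min(0),R.max(0))
E
```

```text
time_s: 21.65
tool_pos: [0.497, 0.1273, 0.0634]
ee_rot: [-3.047, 0.761, -0.004]
force: [3.3, -5.3, 5.3]
finger_gap: 0.0422
grip_force: 113.0
time_s: 22.65
tool_pos: [0.4956, 0.1275, 0.2247]
ee_rot: [-3.048, 0.76, -0.001]
force: [1.0, 0.3, -0.3]
finger_gap: 0.0848
grip_force: 0.0
time_s: 23.15
tool_pos: [0.436, 0.0975, 0.273]
ee_rot: [-3.139, 0.114, -0.002]
force: [0.5, -0.0, -0.3]
finger_gap: 0.085
grip_force: 0.0
[0.43620219 0.0976303  0.27252362]
rim 362 ((496.5667724609375, 127.05461120605469), 21.703420639038086) [0.1067951  0.11137315 0.11274405]
pot 1231 [0.0557175  0.05959652 0.06098926]
arm ((577.2050170898438, 164.24252319335938), (89.237548828125, 25.142799377441406), 74.06470489501953)
knob 317 [0.58399622 0.19769145 0.15423732] [0.57806401 0.19209837 0.14500829] [0.59168965 0.20531924 0.15700526]
```

View pics/w7.png

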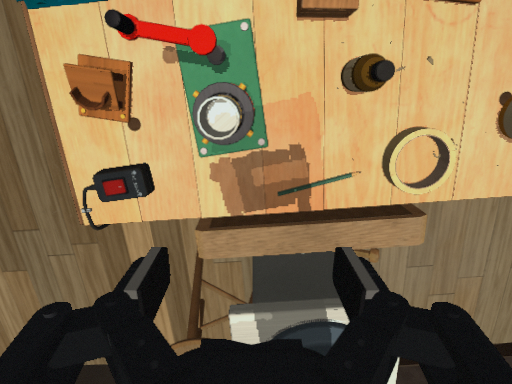

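The rim is at 111 to 113 mm and centred within 1 mm of the holder, so the cup is home. In the picture the cup is at (222,117), the knob at (118,20) and the hub at (203,40). Now the keeper.

```bash
python3 -m pendant '[1.5,1,0,8,8.5, 1.5,1,0,8,8.5, 1.5,1,0,8,8.5, 1.5,1,0,8,8.5, 1.5,1,0,8,8.5, 1.5,1,0,8,8.5, 1.5,1,0,8,7, 1.5,1,0,8,6, 1.5,1,0,8,5, 1.4,1,0,8,5]'; python3 -m pendant '[0,0,-4,0,5, 0,0,-4,0,5, 0,0,0,0,5, 0,0,0,0,5]'
```

```text
time_s: 24.2
tool_pos: [0.5858, 0.1983, 0.2712]
ee_rot: [-2.471, -1.938, 0.002]
force: [0.0, -1.0, -0.2]
finger_gap: 0.0504
grip_force: 0.0
time_s: 24.6
tool_pos: [0.5852, 0.1978, 0.1925]
ee_rot: [-2.476, -1.932, 0.002]
force: [-0.6, 0.2, 0.3]
finger_gap: 0.0502
grip_force: 0.0
```

```bash
python3 -m pendant '[0,0,-3,0,5, 0,0,-2.4,0,5, 0,0,-1,0,5, 0,0,0,0,5]'; python3 -m pendant '[0,0,0,0,3, 0,0,0,0,1, 0,0,0,0,1, 0,0,0,0,1, 0,0,0,0,1, 0,0,0,0,1, 0,0,0,0,1]' 20
python3 - <<'E'
import numpy as np
from workcell import robot
p=np.array(robot.sense()['tool_pos'])[:2]; c=np.array([.569,.132]); v=p-c; a0=np.arctan2(v[1],v[0]); r=.068; print(p,np.degrees(a0),np.hypot(*v))
a=a0+np.radians(np.arange(0,113,7.5)); P=c+r*np.c_[np.cos(a),np.sin(a)]; print((np.diff(P,axis=0)*100).round(2).tolist(),np.degrees(a[-1]))
E
```

```text
time_s: 25.0
tool_pos: [0.5853, 0.1976, 0.1289]
ee_rot: [2.476, 1.933, 0.0]
force: [0.2, -0.4, 0.5]
finger_gap: 0.0498
grip_force: 0.0
time_s: 25.7
tool_pos: [0.5857, 0.1977, 0.1297]
ee_rot: [2.475, 1.933, 0.003]
force: [-0.8, -0.6, 6.4]
finger_gap: 0.0128
grip_force: 20.8
[0.58565597 0.19773363] 75.78131890726685 0.06781100182998553
[[-0.87, 0.16], [-0.89, 0.05], [-0.89, -0.07], [-0.87, -0.19], [-0.84, -0.3], [-0.79, -0.4], [-0.73, -0.5], [-0.66, -0.6], [-0.58, -0.68], [-0.48, -0.75], [-0.38, -0.8], [-0.27, -0.85], [-0.16, -0.87], [-0.05, -0.89], [0.07, -0.89]] 188.28131890726684
```

```bash
python3 -m pendant '[0,0,0.2,0,1, -0.87,0.16,0,7.5,1, -0.89,0.05,0,7.5,1, -0.89,-0.07,0,7.5,1, -0.87,-0.19,0,7.5,1, -0.84,-0.3,0,7.5,1, -0.79,-0.4,0,7.5,1, -0.73,-0.5,0,7.5,1, -0.66,-0.6,0,7.5,1]';  python3 -m pendant '[-0.58,-0.68,0,7.5,1, -0.48,-0.75,0,7.5,1, -0.38,-0.8,0,7.5,1, -0.27,-0.85,0,7.5,1, -0.16,-0.87,0,7.5,1, 0,0,0,0,1]'
```

```text
time_s: 26.6
tool_pos: [0.5199, 0.1784, 0.1301]
ee_rot: [1.168, 2.914, -0.0]
force: [6.6, -2.6, -8.5]
finger_gap: 0.0133
grip_force: 20.3
time_s: 27.2
tool_pos: [0.5024, 0.1386, 0.1302]
ee_rot: [0.172, 3.133, 0.0]
force: [12.7, -0.8, -14.3]
finger_gap: 0.0131
grip_force: 19.8
```

```bash
python3 -m pendant '[0.05,-0.6,-0.1,4,1, 0.1,-0.5,0,3,1, 0,0,0,0,1]';python3 -m pendant '[0.05,-0.3,0,0,1, 0,0,0,0,1]'
```

```text
time_s: 27.5
tool_pos: [0.5023, 0.1284, 0.1298]
ee_rot: [0.014, -3.142, -0.0]
force: [-2.6, 1.8, 4.6]
finger_gap: 0.0133
grip_force: 21.6
time_s: 27.7
tool_pos: [0.5027, 0.1271, 0.1298]
ee_rot: [-0.009, 3.142, 0.005]
force: [-3.8, 14.6, 4.4]
finger_gap: 0.0132
grip_force: 22.0
```

The 14.6 N reaction shows the keeper is at its stop. I'll release it, rise and verify.

```bash
python3 -m pendant '[0,0,0,0,3, 0,0,0,0,4, 0,0,0,0,4, 0,0,0.5,0,4, 0,0,2,0,4, 0,0,4,0,4, 0,0,5,0,4, -3,0,3,0,4, -3,0,0,0,4, 0,0,0,0,4]'
python3 - <<'E'
from h import *
for n in ('scene','top'):
    g=get(n); W=cloud(g)
    if n=='scene': cv2.imwrite('pics/s8.png',cv2.resize(g[0][130:280,130:330],(800,600)))
    H,S,V=cv2.split(cv2.cvtColor(g[0],cv2.COLOR_BGR2HSV))
    k=((H<6)|(H>174))&(S>150)&(V>80)&(W[...,2]>.11)&(W[...,2]<.13)&(W[...,1]<.25)&(W[...,0]>.4)&(W[...,0]<.62); print(n,k.sum(),cv2.minAreaRect((W[k][:,:2]*1000).astype(np.float32)))
E
```

```text
time_s: 28.7
tool_pos: [0.4407, 0.1255, 0.2756]
ee_rot: [-0.013, 3.14, 0.0]
force: [0.4, 0.2, 0.3]
finger_gap: 0.0399
grip_force: 0.0
scene 220 ((536.7831420898438, 129.58328247070312), (89.80839538574219, 24.26331329345703), 6.811269760131836)
top 67 ((561.289794921875, 134.02586364746094), (35.37471008300781, 20.629215240478516), 3.544295310974121)
```

View pics/s8.png

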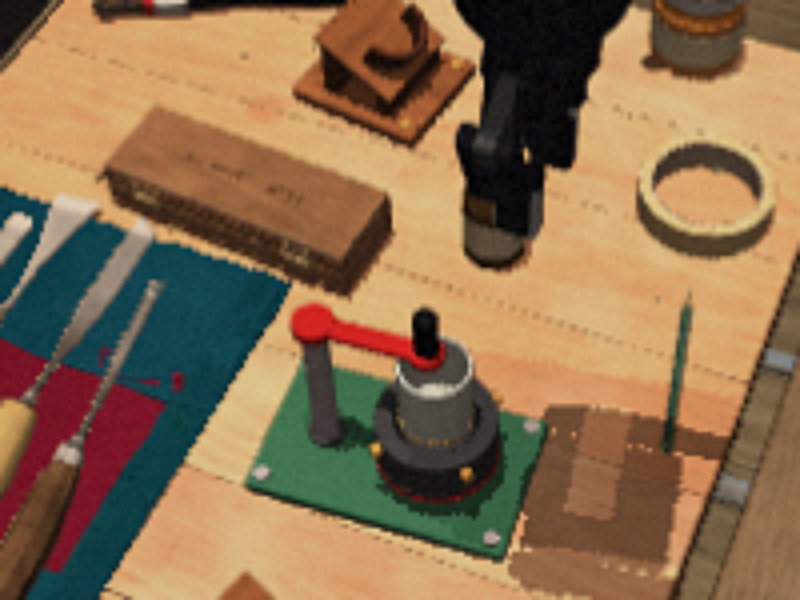

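The keeper arm lies over the cup, with the knob at (427,335) above the mouth and the arm along the base's -x. The cup sits upright in the holder and the gripper is clear of everything, so I'll hand in.

```bash
python3 -c "
from workcell import robot; print(robot.close_job())"
```

```text
the job is handed in; nothing more can be done
None
```

The job is handed in at about 29 s of 72 s; the judge returned no verdict. By my measurements the cup is home and centred in the holder, the keeper is at its stop over it, and the bottle, jar and tape look unmoved in the pictures.

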